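Close up a row of pipe coupons against the stop of the vee jig

ROBOT

A 6-joint arm with a two-finger parallel gripper is mounted at the origin on the work surface. World frame = base frame: x ahead of the robot, y to its left, z up, the work surface at z = 0. Lengths are in mm, angles in rad, forces in N, time in s.
With the tool pointing down it reaches from about 400 to 925 mm from the base axis. Payload 12.5 kg.
Tool frame: the origin (TCP) lies midway between the tips of the shut fingers; the grasp point (between the pads) lies 19 mm behind it; z points along the fingers, y is the direction in which the jaws open and shut (so a half turn about z gives the same grasp; the last joint's range is limited). The gripper opens to 95 mm and grips with 3 to 60 N. Pads are 20 mm wide; open, the fingers measure 119 mm over their backs; the gripper's body (75 mm by 180 mm) begins 59 mm behind the grasp point.
Start: joints at [1.168, 0.491, 1.559, -0, 1.092, -0.106], TCP at [182.771, 597.697, 214.661] pointing down, gripper open.
Joint ranges: [-3.1, 3.1], [-0.84, 2.19], [0.05, 2.79], [-1.13, 4.28], [0.06, 2.93], [-2.69, 2.69]. Speed limits (rad/s): [2.22, 2.22, 2.79, 3.14, 3.14, 3.14].

INTERFACE

Orientations are given as [roll, pitch, yaw] about the fixed x, y, z axes, in that order (R = Rz(yaw) Ry(pitch) Rx(roll)).
In Python, from cell import env gives the robot as it stands.
- The arm moves only by the tool drive_tool, never from a script. Its argument "increments" is a list of rows, each a list of 2 entries, a list of its own where there are three numbers: the shift along the tool's x, y, z as a fraction of full scale, then the turn, a rotation vector about the tool's x, y, z as a fraction of full scale. In form: [[[x, y, z], [ax, ay, az]], ...]. A call has 1 to 5 rows; each row shifts and turns the commanded pose from where the row before left it, along the tool's axes as they then stand; what a row does not reach is not made up. Full scale, the value 1, is 30 mm for a shift and 0.08 rad for a turn. A row lasts 1/12 s, in which the tool goes at most 41.7 mm and 7.16 degrees, less where a joint would pass 70% of its speed; a pose out of reach is approached as far as the arm can. A call with a number of a shift or a turn outside -1 to 1 is refused whole. A call with a gripper value outside its range is refused whole. "jaw" is the opening, from -1 (shut) to 1 (fully open), so that 0 is half open, set as the call begins (left out, the last holds). The fingers move at their own pace and stop on an object; the grip force is fixed at half the most. Time passes only in rows, so rows that do not move let the fingers close. It gives the time, the measured TCP pose, the force and the opening at its end, in the units of the state.
- env.state(): the state, without advancing time (a new reading comes with each control period).
- env.read_camera(name): name is "side" or "top"; returns a dict with "pixels" (384x512x3 uint8, blue, green, red), "vertical_fov" (degrees; the focal length in pixels is half the picture's height over the tangent of half this angle, whatever the lens; pixels are square), "cx", "cy" (the principal point, pixels), "world_to_cam" (4x4, takes a point from world to camera coordinates). Camera axes: x right, y down, z forward; pixel columns grow to the right and rows downward; lengths in mm; the calibration is good to about 2 mm. A picture is of the moment at which its call begins. There is no depth.
- env.job_done(): hands the job in, once; it reports no verdict.
Trained networks look in a picture, given as the dict that the camera call returned (one of the last four; its "shot" number tells which), for a name from the list of things; names that differ only in an ending like _2 or _b are one class to them, and where a whole thing is asked for, a point or a joint stands for the part that bears it (a point fixed in the world has none). Each returns a list of dicts, best first, with "score" (0 to 1); they miss things now and then, are a little off and sometimes report something else, mostly with a low value. They report only what shows in the picture. A call takes as long as a camera call. They do not tell look-alikes from the thing itself.
- env.boxes_of(target, picture): "point" ([x, y, z] in mm, in world coordinates, good to about 4 mm: the middle of the surface that is visible of it).
- env.tip_of(target, picture): "point" ([x, y, z] in mm, in world coordinates, good to about 4 mm: a listed point, or the origin of a listed thing).
The state is a dict: "t": time; "joints": joint angles; "qvel": joint speeds; "tau": joint torques, N m; "eef_pos": TCP position; "tcp_rot": TCP orientation; "ft_force": force on the tool from outside, world axes, zero at the start; "moment": the same for the moment, N m; "opening": opening from 0.0 (shut) to 1.0 (fully open).
Only numpy, scipy, OpenCV 4.12 (cv2) and the standard library are available. Lean on these libraries where they do the work, as an engineer would, in place of code of your own. Each camera call takes 0.05 s, during which the arm holds its last target.

TASK

Four short pipe coupons lie end to end in the blue angle-iron vee, ready to be tacked. With your fingertips, push on the free end of the last coupon so that the whole row slides along as one until the first coupon butts against the red end stop and every joint is closed, and finish while still holding the row pressed against the stop with a steady hand push, not a hard shove. Touch only the last coupon, do not grip or lift any of them, and leave the loose things around the jig where they are.

Things in the scene. Friction and masses are not known exactly. Their poses are not given: they have to be found in the camera images.
- jig: fixed fit-up jig: blue 50 x 50 x 5 mm angle iron, 480 mm long, open side up as a 90 degree vee on two 110 mm wide feet. Origin on the table under its middle; x along the rail to the stop, z up. Inner corner of the vee at z = 17 mm, upper edges of its legs at z = 49 mm, 32 to 35 mm either side of the middle. Pipe axis at y = 0, z = 51 mm. Place and yaw vary.
- stop: fixed red end stop near the rail's +x end (where varies): plate 66 mm wide, 8 mm thick, top 80 mm above the table, screw handles behind it up to 87 mm. Origin on the face that the first coupon must butt against, on the pipe axis; x points along the rail away from the coupons. Only screw-clamped: a hand push of 5 to 20 N is right, over 60 N would knock it out of place.
- coupon_1: The first coupon, nearest the stop, 50 to 110 mm short of it at the start: stainless pipe (bright), 48.3 mm outside diameter, 3.5 mm wall, 60 mm long, open square ends, about 216 g. Origin on the pipe axis at mid-length, 51 mm above the table (top of pipe 75 mm); x along the pipe towards the stop; it may roll about x.
- coupon_2: The second coupon, behind the first (touching or up to 2 mm apart at the start): stainless pipe (dull grey), 48.3 mm outside diameter, 3.5 mm wall, 45 mm long, open square ends, about 162 g. Origin on the pipe axis at mid-length, 51 mm above the table (top of pipe 75 mm); x along the pipe towards the stop; it may roll about x.
- coupon_3: The third coupon, behind the second (touching or up to 2 mm apart): stainless pipe (bright), 48.3 mm outside diameter, 3.5 mm wall, 45 mm long, open square ends, about 162 g. Origin on the pipe axis at mid-length, 51 mm above the table (top of pipe 75 mm); x along the pipe towards the stop; it may roll about x.
- coupon_4: last coupon (up to 2 mm behind the third); its rear end, 30 mm behind its origin, is the free end to push on, the rail behind is empty. Sliding the row takes about 3 to 12 N: stainless pipe (dull grey), 48.3 mm outside diameter, 3.5 mm wall, 60 mm long, open square ends, about 216 g. Origin on the pipe axis at mid-length, 51 mm above the table (top of pipe 75 mm); x along the pipe towards the stop; it may roll about x.
- spare: bystander: a spare coupon standing upright on the table beyond the jig, 48.3 mm diameter, 60 mm tall. Origin at the centre of its underside.
- magnet: bystander: a red magnetic welding square lying flat on the table beyond the jig, an L with legs 80 and 80 mm long and 24 mm wide, 22 mm high. Origin under the middle of one leg, which lies along x.
- brush: bystander: a wooden-handled scratch brush, bristles down, on the robot's side of the jig, 220 mm long, 24 mm wide, 28 mm high. Origin on the table under its middle, x along it towards the bristles.
Mind the look-alikes: they are no part of the job. Leave any brown or pink look-alike of the coupon_2 alone.

How it is judged:
By the outcome, as a careful person would: the job done as asked, in the order asked, and still so for the second after the job is handed in, while the arm keeps its last pose, push and grip.
It also fails if it takes over 38 s, if anything falls off the work surface, if the arm or the gripper's body presses on something with over 40 N, if the wrist force passes 120 N, or if a joint passes its speed limit or range.

## Working session

There is one attempt and no reset: what is moved stays moved. The work goes in short steps, Python scripts to look and compute and a tool call to move; the robot and the scene stay as the last step left them, time stands still between calls to the robot, and variables do not carry over. Pictures are saved under pics/ and viewed, and the job is handed in when it is done.

Besides the shell and the picture viewer there is one more tool, called after "Emit:" in YAML: its name, and indented under it one key for each argument. drive_tool: Moves the arm, as the interface text tells. Its arguments: {"type":"object","properties":{"increments":{"type":"array","items":{"type":"array"}},"jaw":{"type":"number"}},"required":["increments"]}

```bash
mkdir -p pics
python3 - <<'E'
from cell import env
import cv2
s=env.state(); print(s)
for n in ("side","top"):
    p=env.read_camera(n); cv2.imwrite(f"pics/{n}0.png",p["pixels"]); print(n,p["vertical_fov"],p["cx"],p["cy"],p["world_to_cam"],p["shot"])
    for k in ("jig","stop","coupon_1","spare","magnet","brush"):
        for f in (env.boxes_of,env.tip_of):
            try: print(k,f.__name__,[(r["score"],r["point"]) for r in f(k,p)])
            except Exception as e: print(k,e)
E
```

```text
{'t': 0.0, 'joints': array([ 1.16840156e+00,  4.91557854e-01,  1.55947071e+00, -1.24855702e-05,
        1.09169992e+00, -1.05597951e-01]), 'qvel': array([-0.00115491,  0.00083665, -0.0012041 ,  0.00022046, -0.00044522,
        0.00033103]), 'tau': array([-3.12258657e-03, -6.12618899e+01, -2.58189815e+01,  6.91917655e-02,
        4.81384818e-02, -1.01985456e-04]), 'eef_pos': array([182.66615314, 597.44411522, 214.05549096]), 'tcp_rot': array([-3.14046199e+00, -1.08706251e-04,  2.84480154e+00]), 'ft_force': array([-0.43444237,  0.1217228 , -0.86296764]), 'moment': array([-0.03894516, -0.00054765,  0.0131593 ]), 'opening': 1.0003889697619743}
side 54.46945680439498 255.73146787417593 198.6257387324712 [[-8.01995914e-01 -5.97142822e-01 -1.49333096e-02  4.51008012e+02]
 [-3.76691730e-01  5.25003933e-01 -7.63199981e-01  2.59384437e+02]
 [ 4.63579437e-01 -6.06458012e-01 -6.45989772e-01  4.39711916e+02]
 [ 0.00000000e+00  0.00000000e+00  0.00000000e+00  1.00000000e+00]] 1
jig call [(0.84, [565.8, 168.2, 32.1])]
jig call [(0.69, [567.4, 33.6, 0.7])]
stop call [(0.88, [559.5, 226.1, 56.5])]
st
[... 1298 characters left out ...]
[560.2, 31.6, 71.3]), (0.83, [348.0, 139.6, 45.0]), (0.69, [690.4, 70.7, 44.4]), (0.68, [566.8, -17.3, 70.7]), (0.63, [564.3, -69.4, 71.2]), (0.62, [562.6, 87.2, 74.3])]
coupon_1 call [(0.97, [567.3, -14.5, 49.9]), (0.95, [564.2, 84.9, 50.0]), (0.91, [564.9, 30.9, 51.0]), (0.72, [346.9, 143.5, 24.6]), (0.63, [566.9, -66.8, 49.8]), (0.63, [698.2, 72.0, 23.0]), (0.34, [692.7, 184.3, -0.7])]
spare call [(0.97, [703.9, -85.0, 41.4])]
spare call [(0.81, [701.7, -88.6, -0.1]), (0.2, [564.7, 91.6, 54.5])]
magnet call [(0.93, [675.7, 172.2, 20.2])]
magnet call [(0.89, [692.3, 186.8, -0.5]), (0.61, [563.7, 85.6, 53.2])]
brush call [(0.79, [432.7, 13.3, 28.0])]
brush call [(0.71, [434.3, 13.3, -1.1])]
```

View pics/side0.png

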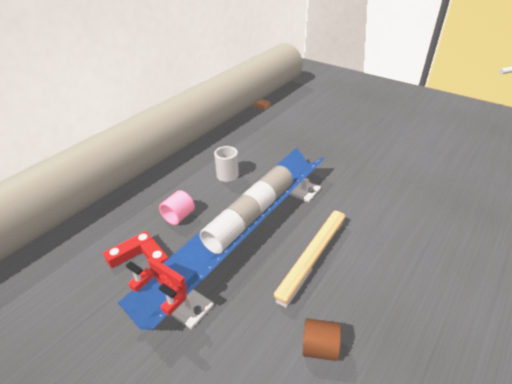

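View pics/top0.png

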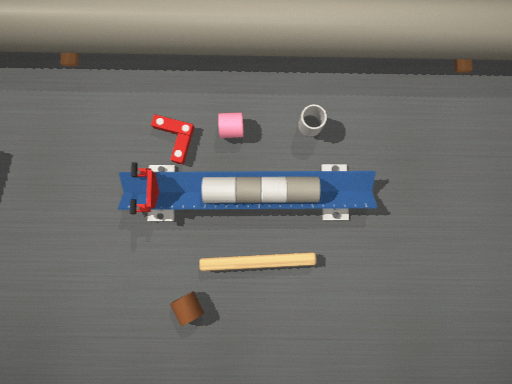

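The top view shows the rail running along image columns 120–376 at about row 190. The stop face is near column 157, and the four coupons span columns 203–320. The pink look-alike (231,125) and the brown one (187,309) are off the rail. Next I'll refine the rail axis and yaw.

```bash
cat > h.py <<'E'
import numpy as np, cv2
def K(p):
    h=p["pixels"].shape[0]; f=h/2/np.tan(np.radians(p["vertical_fov"])/2); return f
def unproj(p,u,v,z):
    f=K(p); T=np.array(p["world_to_cam"]); R=T[:3,:3]; c=-R.T@T[:3,3]
    d=R.T@np.array([(u-p["cx"])/f,(v-p["cy"])/f,1]); return c+d*(z-c[2])/d[2]
def proj(p,X):
    T=np.array(p["world_to_cam"]); q=T[:3,:3]@np.array(X)+T[:3,3]; f=K(p); return np.array([p["cx"]+f*q[0]/q[2],p["cy"]+f*q[1]/q[2]])
E
python3 - <<'E'
from cell import env
from h import *
p=env.read_camera("top"); im=p["pixels"].astype(int)
b,g,r=im[...,0],im[...,1],im[...,2]
m=(b>r+40)&(b>g+25)
top=[];bot=[]
for u in range(170,372,3):
    if 318<=u<=350: pass
    v=np.where(m[150:230,u])[0]+150
    if len(v)<3: continue
    top.append((u,v.min()-.5)); bot.append((u,v.max()+.5))
for n,l in(("far",top),("near",bot)):
    P=np.array([unproj(p,u,v,49)[:2] for u,v in l]); 
    c=np.polyfit(P[:,1],P[:,0],1); res=P[:,0]-np.polyval(c,P[:,1]); k=abs(res)<2
    c=np.polyfit(P[k,1],P[k,0],1); print(n,c,np.polyval(c,[-100,30,200]),k.mean(),abs(res).max())
print("rail ends",[unproj(p,u,190,40) for u in (120,376)])
print("c4 rear, c1 front, stop", [unproj(p,u,190,z) for u,z in ((320,51),(320,75),(203,75),(203,51),(157,80))])
big=cv2.resize(p["pixels"][140:240,100:390],None,fx=2.75,fy=2.75,interpolation=cv2.INTER_CUBIC); cv2.imwrite("pics/topz.png",big)
q=env.read_camera("side"); cv2.imwrite("pics/sidez.png",cv2.resize(q["pixels"][130:340,100:350],None,fx=2.8,fy=2.8,interpolation=cv2.INTER_CUBIC))
E
```

```text
far [-2.06183295e-02  6.02477154e+02] [604.53898744 601.8586046  598.35348859] 1.0 1.0173300030913879
near [-1.76524813e-02  5.32354045e+02] [534.11929356 531.82447099 528.82354918] 1.0 1.1720326452465315
rail ends [array([564.15930551, 271.50291486,  40.        ]), array([ 570.34884241, -208.88866561,   40.        ])]
c4 rear, c1 front, stop [array([ 567.66311009, -101.39417077,   51.        ]), array([564.77919566, -97.82801972,  75.        ]), array([562.07188871, 112.29553046,  75.        ]), array([564.87059354, 115.34279305,  51.        ]), array([560.43770587, 193.24172696,  80.        ])]
```

View pics/topz.png

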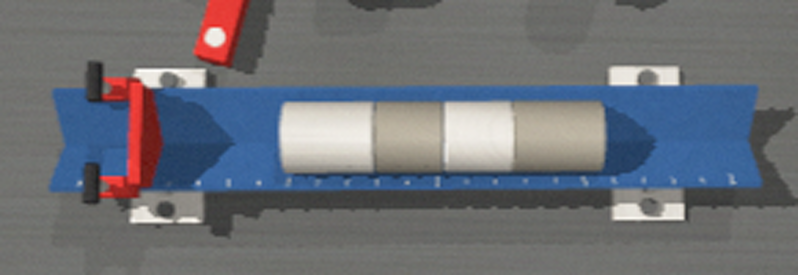

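View pics/sidez.png

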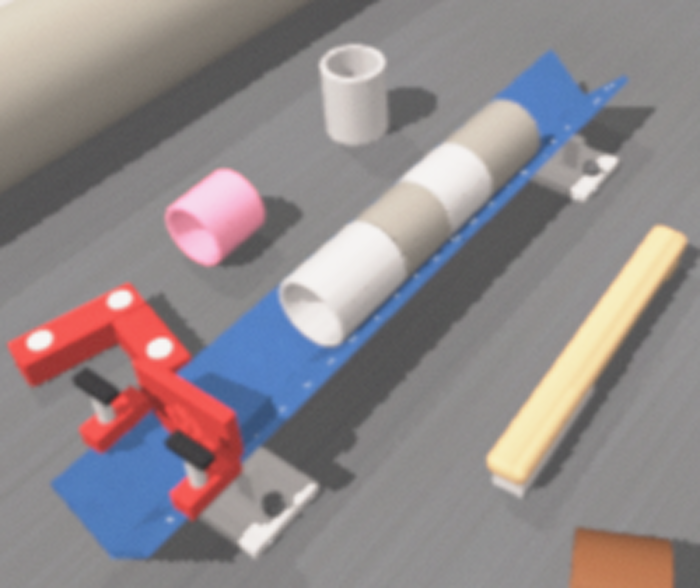

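```bash
cat >> h.py <<'E'
from scipy.spatial.transform import Rotation as Ro
def sim(pos,rpy,rows):
    pos=np.array(pos,float);R=Ro.from_euler("xyz",rpy)
    for s,a in rows:
        pos=pos+R.apply(np.array(s)*30); R=R*Ro.from_rotvec(np.array(a)*.08)
    return pos,R.as_euler("xyz")
E
python3 - <<'E'
from cell import env
from h import *
s=env.state()
for a in (.4,.45,.5,.55):
  for n in (26,28,30):
    print(a,n,*sim(s["eef_pos"],s["tcp_rot"],[([-1,0,0],[0,0,a])]*n), [np.linalg.norm(sim(s["eef_pos"],s["tcp_rot"],[([-1,0,0],[0,0,a])]*k)[0][:2]).round() for k in (8,15,22)])
E
```

```text
0.4 26 [763.88632679 111.42340864 214.6311774 ] [ 3.14152257e+00 -5.31389688e-05  2.01280141e+00] [np.float64(644.0), np.float64(682.0), np.float64(736.0)]
0.4 28 [788.67732757  56.79297071 214.6279226 ] [ 3.14152611e+00 -5.75126165e-05  1.94880141e+00] [np.float64(644.0), np.float64(682.0), np.float64(736.0)]
0.4 30 [8.09923612e+02 6.88836607e-01 2.14624409e+02] [ 3.14152992e+00 -6.16507729e-05  1.88480141e+00] [np.float64(644.0), np.float64(682.0), np.float64(736.0)]
0.45 26 [734.56214989  86.96259163 214.62807802] [ 3.14152846e+00 -6.01276583e-05  1.90880141e+00] [np.float64(641.0), np.float64(671.0), np.float64(712.0)]
0.45 28 [753.43337525  30.01778883 214.62440222] [ 3.14153295e+00 -6.45896179e-05  1.83680141e+00] [np.float64(641.0), np.float64(671.0), np.float64(712.0)]
0.45 30 [768.15922323 -28.13703136 214.62046364] [ 3.14153776e+00 -6.87168896e-05  1.76480141e+00] [np.float64(641.0), np.float64(671.0), np.float64(712.0)]
0.5 26 [703.79718319  64.6770901  214.62508982] [ 3.14153505e+00 -6.64665930e-05  1.80480141e+00] [np.float64(637.0), np.float64(659.0), np.float64(688.0)]
0.5 28 [716.5371533    6.05752564 214.62103432] [ 3.14154055e+00 -7.08572538e-05  1.72480141e+00] [np.float64(637.0), np.float64(659.0), np.float64(688.0)]
0.5 30 [724.55181268 -53.39266703 214.61672207] [ 3.14154638e+00 -7.47946699e-05  1.64480141e+00] [np.float64(637.0), np.float64(659.0), np.float64(688.0)]
0.55 26 [671.7671845   44.66259138 214.6222274 ] [ 3.14154226e+00 -7.20872728e-05  1.70080141e+00] [np.float64(634.0), np.float64(647.0), np.float64(663.0)]
0.55 28 [678.23333259 -14.97336078 214.61783776] [ 3.14154879e+00 -7.62369850e-05  1.61280141e+00] [np.float64(634.0), np.float64(647.0), np.float64(663.0)]
0.55 30 [679.43326685 -74.9468384  214.61320788] [ 3.14155566e+00 -7.97966988e-05  1.52480141e+00] [np.float64(634.0), np.float64(647.0), np.float64(663.0)]
```

Emit:
drive_tool:
  increments:
    - [[-1, 0, 0], [0, 0, 0.6]]
    - [[-1, 0, 0], [0, 0, 0.6]]
    - [[-1, 0, 0], [0, 0, 0.6]]
    - [[-1, 0, 0], [0, 0, 0.6]]
    - [[-1, 0, 0], [0, 0, 0.6]]
  jaw: -0.37

```text
t: 1.82
eef_pos: [322.3, 539.9, 214.6]
tcp_rot: [3.141, 0.0, 2.603]
ft_force: [-0.3, 0.8, -0.2]
opening: 0.706
```

Emit:
drive_tool:
  increments:
    - [[-1, 0, 0], [0, 0, 0.6]]
    - [[-1, 0, 0], [0, 0, 0.6]]
    - [[-1, 0, 0], [0, 0, 0.6]]
    - [[-1, 0, 0], [0, 0, 0.6]]
    - [[-1, 0, 0], [0, 0, 0.6]]

```text
t: 2.23
eef_pos: [442.9, 451.0, 214.6]
tcp_rot: [3.141, -0.0, 2.362]
ft_force: [0.1, 0.2, -1.0]
opening: 0.358
```

Emit:
drive_tool:
  increments:
    - [[-1, 0, 0], [0, 0, 0.6]]
    - [[-1, 0, 0], [0, 0, 0.6]]
    - [[-1, 0, 0], [0, 0, 0.6]]
    - [[-1, 0, 0], [0, 0, 0.6]]
    - [[-1, 0, 0], [0, 0, 0.6]]

```text
t: 2.65
eef_pos: [538.8, 336.1, 214.6]
tcp_rot: [3.141, -0.0, 2.122]
ft_force: [0.7, -0.2, -0.4]
opening: 0.315
```

Emit:
drive_tool:
  increments:
    - [[-1, 0, 0], [0, 0, 0.6]]
    - [[-1, 0, 0], [0, 0, 0.6]]
    - [[-1, 0, 0], [0, 0, 0.6]]
    - [[-1, 0, 0], [0, 0, 0.6]]
    - [[-1, 0, 0], [0, 0, 0.6]]

```text
t: 3.07
eef_pos: [604.7, 201.7, 214.6]
tcp_rot: [3.141, -0.0, 1.882]
ft_force: [0.4, 0.1, -0.6]
opening: 0.319
```

Emit:
drive_tool:
  increments:
    - [[-1, 0, 0], [0, 0, 0.6]]
    - [[-1, 0, 0], [0, 0, 0.6]]
    - [[-1, 0, 0], [0, 0, 0.6]]
    - [[-1, 0, 0], [0, 0, 0.6]]
    - [[-1, 0, 0], [0, 0, 0.6]]

```text
t: 3.48
eef_pos: [636.7, 55.4, 214.6]
tcp_rot: [3.141, -0.0, 1.642]
ft_force: [0.8, 0.6, 0.8]
opening: 0.315
```

Emit:
drive_tool:
  increments:
    - [[0, 0, 0], [0, 0, 0.65]]
    - [[-0.9, -0.4, 0], [0, 0, 0]]
    - [[-0.9, -0.4, 0], [0, 0, 0]]
    - [[-0.9, -0.4, 0], [0, 0, 0]]
    - [[-0.9, -0.4, 0], [0, 0, 0]]

```text
t: 3.9
eef_pos: [590.2, -53.2, 214.6]
tcp_rot: [3.141, -0.0, 1.593]
ft_force: [0.6, -0.2, -0.0]
opening: 0.315
```

Emit:
drive_tool:
  increments:
    - [[-1, -0.4, 0], [0, 0, 0]]
    - [[-1, -0.3, 0], [0, 0, 0]]
    - [[-1, 0, 0], [0, 0, 0]]
    - [[0, 0, 0], [0, 0, 0]]
    - [[0, 0, 0], [0, 0, 0]]

```text
t: 4.32
eef_pos: [571.6, -143.8, 214.5]
tcp_rot: [3.142, -0.0, 1.59]
ft_force: [0.5, 0.7, -0.6]
opening: 0.316
```

Emit:
drive_tool:
  increments:
    - [[0, -0.07, 0], [0, 0.75, 0]]
    - [[-0.06, 0, 1], [0, 0, 0]]
    - [[-0.06, 0, 1], [0, 0, 0]]
    - [[-0.06, 0, 1], [0, 0, 0]]
    - [[-0.06, 0, 1], [0, 0, 0]]

```text
t: 4.73
eef_pos: [569.8, -141.3, 93.4]
tcp_rot: [3.141, -0.06, 1.594]
ft_force: [1.3, -1.4, -0.2]
opening: 0.313
```

Run:
```python
from cell import env
from h import *
for n in ("side","top"):
    p=env.read_camera(n); im=p["pixels"].copy(); s=env.state()
    u=proj(p,s["eef_pos"]); print(n,u,s["eef_pos"],s["tcp_rot"])
    cv2.circle(im,tuple(int(round(x)) for x in u),2,(0,255,0),-1)
    for y in (-98,-150):
        w=proj(p,[567-.019*y,y,51]); cv2.circle(im,tuple(int(round(x)) for x in w),1,(0,255,255),-1)
    q=proj(p,[569,-110,60]).astype(int); x0=max(0,q[0]-90);y0=max(0,q[1]-70)
    cv2.imwrite(f"pics/{n}2.png",cv2.resize(im[y0:y0+140,x0:x0+180],None,fx=4,fy=4,interpolation=cv2.INTER_CUBIC)); print(x0,y0)
```

```text
side [295.75226509 150.01649638] [ 567.52116636 -140.50470339   87.94467975] [-3.13508862 -0.06289613  1.59342269]
196 98
top [345.51391349 187.51350119] [ 567.90161497 -140.6688623    90.65356408] [-3.13493274 -0.06302302  1.59346776]
235 118
```

View pics/side2.png

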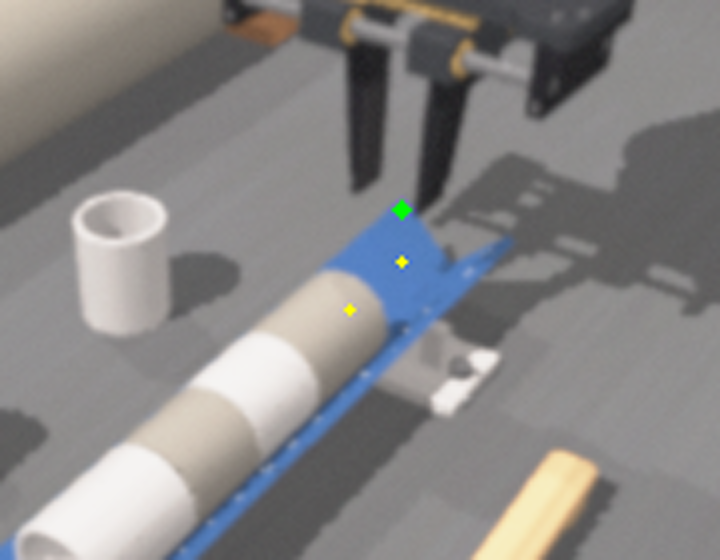

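View pics/top2.png

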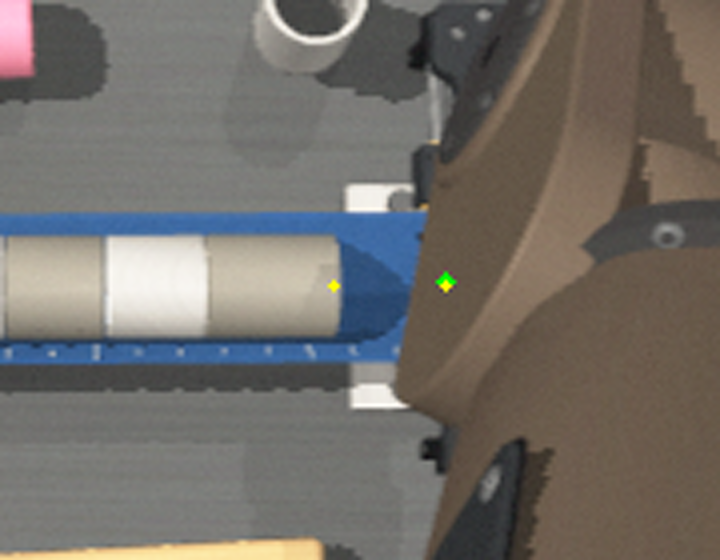

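The side view shows both fingers over the rail centre behind the last coupon, and the green TCP dot is on the axis. Next I'll descend part way and settle.

Emit:
drive_tool:
  increments:
    - [[0, 0, 0.4], [0, 0, 0]]
    - [[-0.03, 0, 0.4], [0, 0, 0]]
    - [[-0.03, 0, 0.3], [0, 0, 0]]
    - [[0, 0, 0], [0, 0, 0]]
    - [[0, 0, 0], [0, 0, 0]]

```text
t: 5.25
eef_pos: [569.8, -142.3, 61.6]
tcp_rot: [-3.142, -0.06, 1.593]
ft_force: [0.0, -0.2, 0.9]
opening: 0.317
```

Run:
```python
from cell import env
s=env.state();print(s["eef_pos"],s["tcp_rot"],s["ft_force"],s["qvel"])
```

```text
[ 569.8419848  -142.25360081   61.63616482] [-3.14152548 -0.06017021  1.59297199] [ 0.02121713 -0.17820605  0.88587224] [-0.00245001 -0.01187788 -0.00738859 -0.00093467  0.00466478  0.00026491]
```

Emit:
drive_tool:
  increments:
    - [[0, 0, 0.2], [0, 0, 0]]
    - [[0, 0, 0.23], [0, 0, 0]]
    - [[0, 0, 0], [0, 0, 0]]
    - [[0, 0, 0], [0, 0, 0]]
    - [[0, 0, 0], [0, 0, 0]]

```text
t: 5.67
eef_pos: [569.7, -141.7, 48.5]
tcp_rot: [3.142, -0.06, 1.593]
ft_force: [0.2, -0.6, 0.9]
opening: 0.315
```

Run:
```python
from cell import env
from h import *
p=env.read_camera("side");s=env.state();print(s["eef_pos"],s["ft_force"])
cv2.imwrite("pics/side3.png",cv2.resize(p["pixels"][98:238,196:376],None,fx=4,fy=4,interpolation=cv2.INTER_CUBIC))
```

```text
[ 569.74872989 -141.67986522   48.60568349] [ 0.71078082 -1.18547414 -1.00666019]
```

View pics/side3.png

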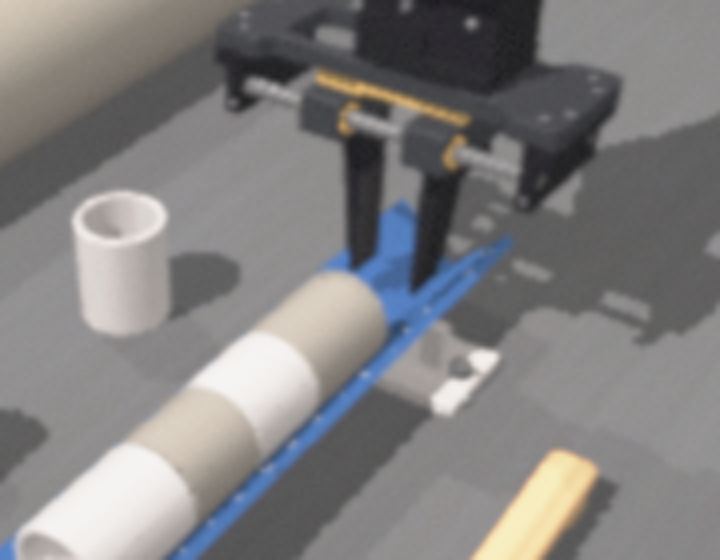

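Emit:
drive_tool:
  increments:
    - [[0.3, 0, 0.02], [0, 0, 0]]
    - [[0.3, 0, 0.02], [0, 0, 0]]
    - [[0.2, 0, 0.01], [0, 0, 0]]
    - [[0.1, 0, 0], [0, 0, 0]]
    - [[0.1, 0, 0.01], [0, 0, 0]]

```text
t: 6.13
eef_pos: [569.1, -110.8, 48.6]
tcp_rot: [3.141, -0.06, 1.594]
ft_force: [-0.2, -0.2, -0.5]
opening: 0.317
```

Emit:
drive_tool:
  increments:
    - [[0.1, 0, 0.01], [0, 0, 0]]
    - [[0.1, 0, 0], [0, 0, 0]]
    - [[0.1, 0, 0.01], [0, 0, 0]]
    - [[0.1, 0, 0.01], [0, 0, 0]]
    - [[0.1, 0, 0], [0, 0, 0]]

```text
t: 6.55
eef_pos: [568.9, -97.5, 48.6]
tcp_rot: [3.141, -0.059, 1.593]
ft_force: [-0.5, -7.7, -0.4]
opening: 0.31
```

```bash
cat > look.py <<'E'
import sys
from cell import env
from h import *
for n in ("side","top"):
    p=env.read_camera(n); im=p["pixels"]
    c=im[95:335,110:350] if n=="side" else im[110:260,100:400]
    cv2.imwrite(f"pics/{n}{sys.argv[1]}.png",cv2.resize(c,None,fx=2.5,fy=2.5,interpolation=cv2.INTER_CUBIC))
s=env.state();print(s["t"],s["eef_pos"],s["ft_force"],s["moment"])
E
python3 look.py 4
```

```text
6.65 [568.88063202 -96.94646019  48.57207911] [-0.1710154  -3.71631039  0.29118575] [-0.83283728  0.08100002 -0.01664161]
```

View pics/side4.png

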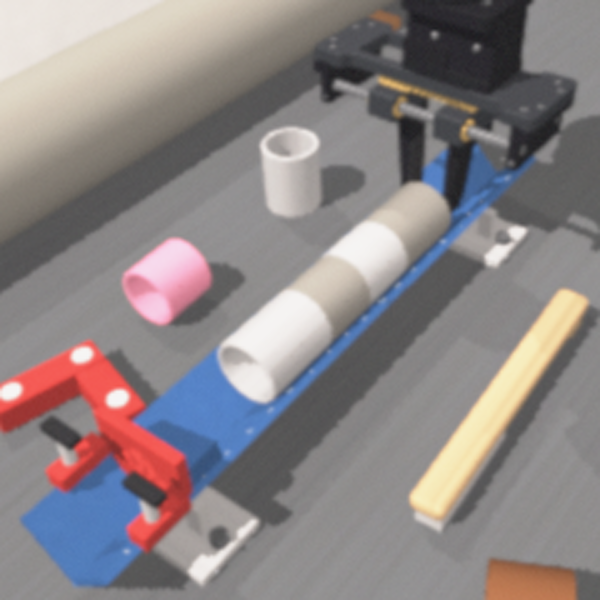

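View pics/top4.png

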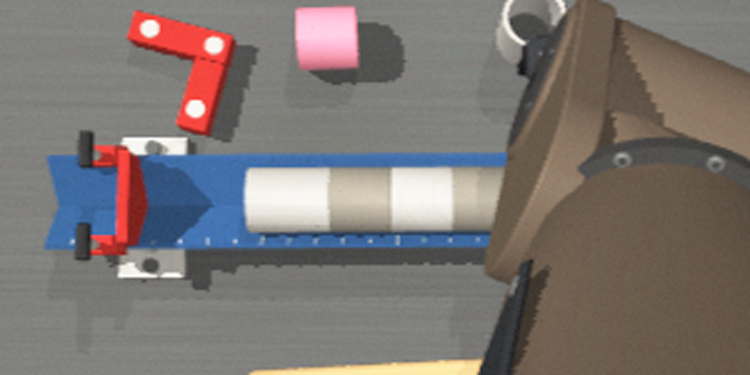

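Emit:
drive_tool:
  increments:
    - [[0.1, 0, 0.01], [0, 0, 0]]
    - [[0.1, 0, 0], [0, 0, 0]]
    - [[0.1, 0, 0.01], [0, 0, 0]]
    - [[0.1, 0, 0.01], [0, 0, 0]]
    - [[0.1, 0, 0], [0, 0, 0]]

```text
t: 7.07
eef_pos: [568.6, -82.4, 48.6]
tcp_rot: [3.141, -0.059, 1.593]
ft_force: [-0.1, -5.9, 0.2]
opening: 0.313
```

Emit:
drive_tool:
  increments:
    - [[0.1, 0, 0.01], [0, 0, 0]]
    - [[0.1, 0, 0], [0, 0, 0]]
    - [[0.1, 0, 0.01], [0, 0, 0]]
    - [[0.1, 0, 0.01], [0, 0, 0]]
    - [[0.1, 0, 0], [0, 0, 0]]

```text
t: 7.48
eef_pos: [568.3, -67.4, 48.6]
tcp_rot: [3.141, -0.059, 1.593]
ft_force: [0.1, -6.5, -1.1]
opening: 0.314
```

Emit:
drive_tool:
  increments:
    - [[0.1, 0, 0.01], [0, 0, 0]]
    - [[0.1, 0, 0], [0, 0, 0]]
    - [[0.1, 0, 0.01], [0, 0, 0]]
    - [[0.1, 0, 0.01], [0, 0, 0]]
    - [[0.1, 0, 0], [0, 0, 0]]

```text
t: 7.9
eef_pos: [568.0, -52.3, 48.6]
tcp_rot: [3.141, -0.059, 1.593]
ft_force: [-0.1, -7.3, -0.9]
opening: 0.32
```

Emit:
drive_tool:
  increments:
    - [[0.1, 0, 0.01], [0, 0, 0]]
    - [[0.1, 0, 0], [0, 0, 0]]
    - [[0.1, 0, 0.01], [0, 0, 0]]
    - [[0.1, 0, 0.01], [0, 0, 0]]
    - [[0.1, 0, 0], [0, 0, 0]]

```text
t: 8.32
eef_pos: [567.7, -37.3, 48.6]
tcp_rot: [3.141, -0.059, 1.592]
ft_force: [1.1, -6.0, -0.8]
opening: 0.311
```

```bash
python3 look.py 5
```

```text
8.4167 [567.70771686 -36.79133814  48.56887854] [ 1.3961933  -3.32968246 -0.09448815] [-0.82233702 -0.16447905 -0.02684478]
```

View pics/side5.png

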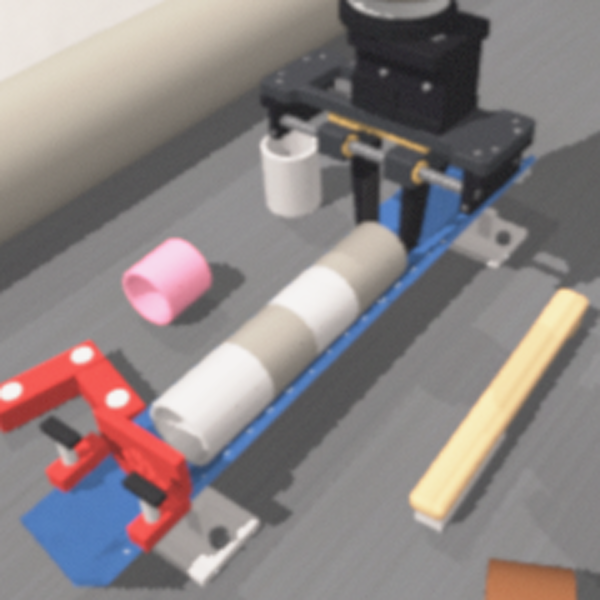

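View pics/top5.png

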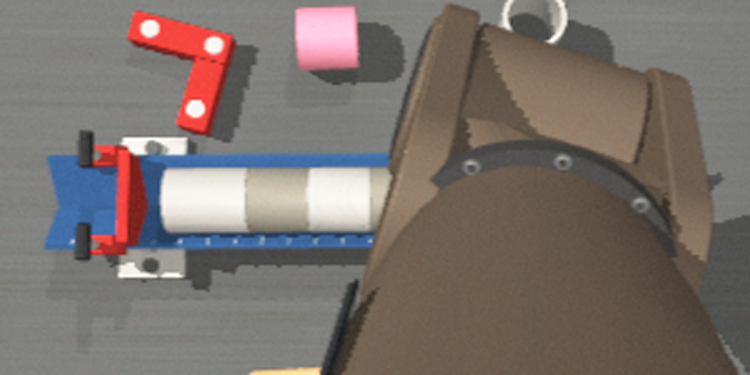

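Emit:
drive_tool:
  increments:
    - [[0.1, 0, 0.01], [0, 0, 0]]
    - [[0.1, 0, 0], [0, 0, 0]]
    - [[0.1, 0, 0.01], [0, 0, 0]]
    - [[0.05, 0, 0], [0, 0, 0]]
    - [[0.05, 0, 0.01], [0, 0, 0]]

```text
t: 8.83
eef_pos: [567.6, -25.1, 48.5]
tcp_rot: [3.14, -0.059, 1.593]
ft_force: [-0.4, -10.0, 2.5]
opening: 0.318
```

Emit:
drive_tool:
  increments:
    - [[0.03, 0, 0], [0, 0, 0]]
    - [[0.03, 0, 0], [0, 0, 0]]
    - [[0.03, 0, 0.01], [0, 0, 0]]

```text
t: 9.08
eef_pos: [567.5, -22.6, 48.4]
tcp_rot: [3.14, -0.059, 1.593]
ft_force: [-0.0, -10.5, 3.6]
opening: 0.316
```

```bash
python3 look.py 6
```

```text
9.1833 [567.52229486 -22.59516367  48.44943332] [-0.04054046 -8.98163622  2.26082284] [-1.59169004  0.01405048 -0.04395389]
```

View pics/top6.png

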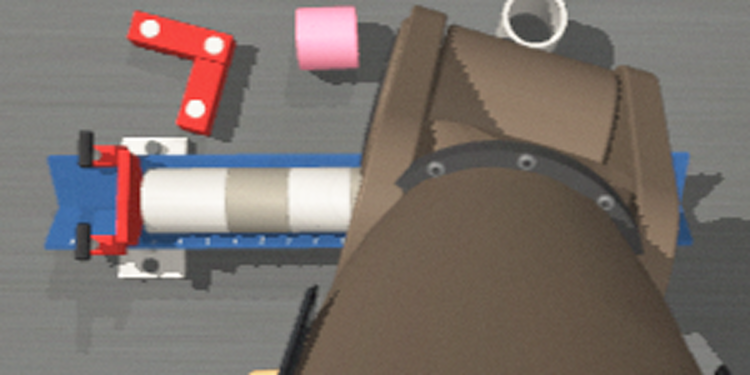

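View pics/side6.png

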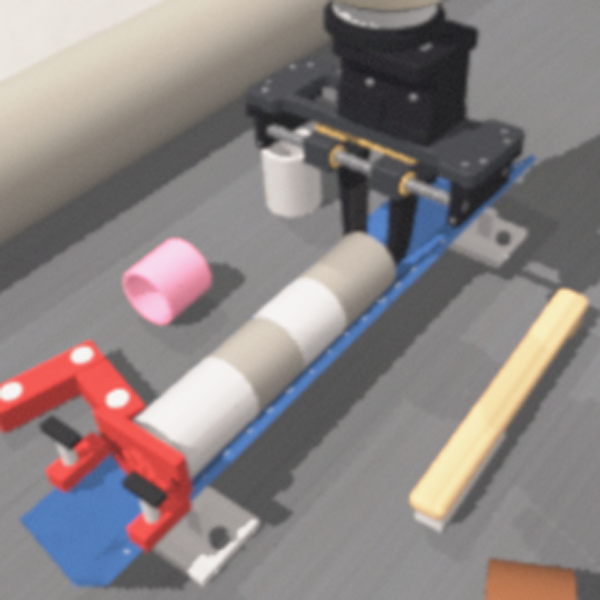

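Emit:
drive_tool:
  increments:
    - [[0.03, 0, 0], [0, 0, 0]]
    - [[0.03, 0, 0], [0, 0, 0]]

```text
t: 9.35
eef_pos: [567.5, -20.9, 48.5]
tcp_rot: [3.14, -0.059, 1.592]
ft_force: [0.8, -8.3, 1.8]
opening: 0.313
```

Emit:
drive_tool:
  increments:
    - [[0.03, 0, 0], [0, 0, 0]]
    - [[0.03, 0, 0], [0, 0, 0]]

```text
t: 9.52
eef_pos: [567.4, -19.0, 48.6]
tcp_rot: [3.14, -0.059, 1.593]
ft_force: [0.6, -7.8, 0.0]
opening: 0.313
```

Emit:
drive_tool:
  increments:
    - [[0.03, 0, 0], [0, 0, 0]]
    - [[0.03, 0, 0], [0, 0, 0]]

```text
t: 9.68
eef_pos: [567.4, -17.1, 48.6]
tcp_rot: [3.14, -0.059, 1.593]
ft_force: [0.7, -6.8, -0.8]
opening: 0.312
```

Emit:
drive_tool:
  increments:
    - [[0.02, 0, 0], [0, 0, 0]]
    - [[0.02, 0, 0], [0, 0, 0]]

```text
t: 9.85
eef_pos: [567.3, -15.8, 48.6]
tcp_rot: [3.141, -0.059, 1.593]
ft_force: [0.7, -6.8, -1.2]
opening: 0.315
```

Emit:
drive_tool:
  increments:
    - [[0.02, 0, 0], [0, 0, 0]]
    - [[0.02, 0, 0], [0, 0, 0]]

```text
t: 10.02
eef_pos: [567.3, -14.7, 48.7]
tcp_rot: [3.141, -0.059, 1.593]
ft_force: [0.4, -10.4, -0.9]
opening: 0.316
```

```bash
python3 look.py 7
```

```text
10.1167 [567.29313477 -14.75969949  48.6548181 ] [ 1.24259335 -7.54250842 -1.50755104] [-1.48631737 -0.15922153 -0.06091069]
```

View pics/top7.png

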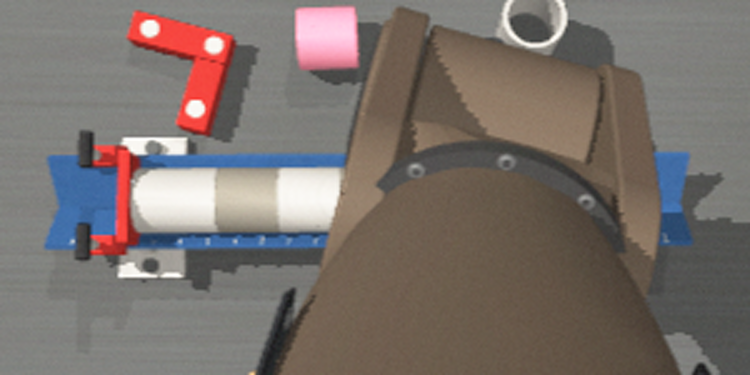

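Emit:
drive_tool:
  increments:
    - [[0.02, 0, 0], [0, 0, 0]]
    - [[0, 0, 0], [0, 0, 0]]

```text
t: 10.28
eef_pos: [567.3, -14.6, 48.7]
tcp_rot: [3.14, -0.058, 1.593]
ft_force: [0.3, -11.4, -0.3]
opening: 0.314
```

Emit:
drive_tool:
  increments:
    - [[0.02, 0, 0], [0, 0, 0]]
    - [[0, 0, 0], [0, 0, 0]]

```text
t: 10.45
eef_pos: [567.4, -14.5, 48.8]
tcp_rot: [3.14, -0.058, 1.593]
ft_force: [0.6, -16.0, -1.5]
opening: 0.315
```

Emit:
drive_tool:
  increments:
    - [[0, 0, 0], [0, 0, 0]]
    - [[0, 0, 0], [0, 0, 0]]
    - [[0, 0, 0], [0, 0, 0]]
    - [[0, 0, 0], [0, 0, 0]]
    - [[0, 0, 0], [0, 0, 0]]

```text
t: 10.87
eef_pos: [567.4, -14.5, 48.7]
tcp_rot: [3.14, -0.058, 1.593]
ft_force: [0.1, -15.8, -1.2]
opening: 0.313
```

Emit:
drive_tool:
  increments:
    - [[0, 0, 0], [0, 0, 0]]
    - [[0, 0, 0], [0, 0, 0]]
    - [[0, 0, 0], [0, 0, 0]]
    - [[0, 0, 0], [0, 0, 0]]
    - [[0, 0, 0], [0, 0, 0]]

```text
t: 11.28
eef_pos: [567.4, -14.5, 48.8]
tcp_rot: [3.14, -0.058, 1.593]
ft_force: [0.9, -15.4, -0.5]
opening: 0.313
```

```bash
python3 look.py 8
```

```text
11.3833 [567.41070213 -14.50005799  48.74872628] [  0.37356062 -15.38652258  -2.07711621] [-2.83141756 -0.01550643 -0.06976132]
```

View pics/side8.png

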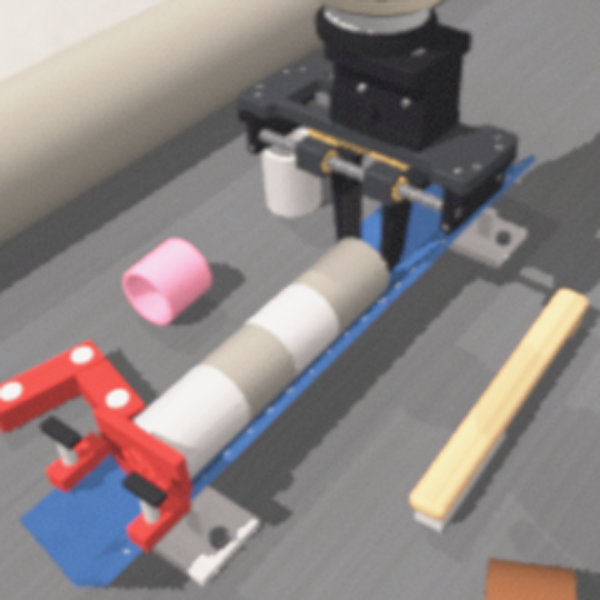

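View pics/top8.png

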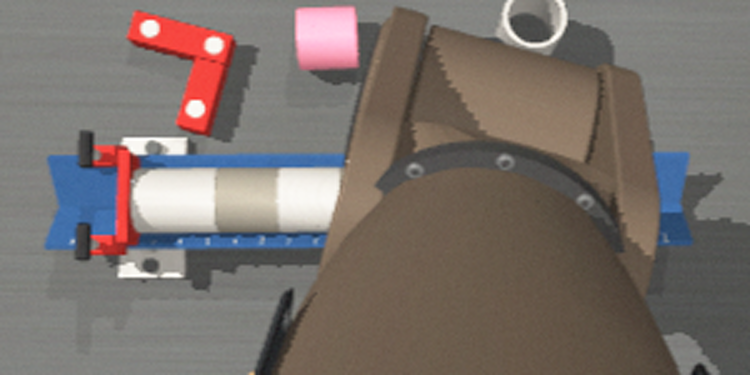

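The first coupon now meets the red plate (top view, col 131, row 200), the joints look closed, and the push holds steady at about 15.5 N with no motion. The loose things are where they were, so I'm handing in.

Run:
```python
from cell import env
print(env.job_done()); s=env.state(); print(s["t"],s["eef_pos"],s["ft_force"])
```

```text
the job is handed in; nothing more can be done
None
the job is handed in; nothing more can be done
```

I pushed the row along the vee with the two fingertips, set about 30 mm apart, on the rear rim of coupon 4. It stopped against the red end stop, and I handed the job in with the push still on, at about 11.4 s of the 38 s allowed.

**Stop contact:** The last 0.6 mm commanded moved the tool only 0.1 mm, while the force rose from about 11 to 16 N. The pictures show the first coupon touching the stop plate, with no sign of the stop having moved. The tool position also fits the measured stop, at about y = 204 mm.

**Holding push:** It stayed at 15.4–15.8 N with no drift for about 1 s before hand-in. Sliding took 6–10 N, so I estimate the stop itself feels somewhat less than the hand push.

**Joints and surroundings:** No gaps show at the joints. In the top view the arm hides coupon 4, so the last joint was checked only in the side view. The loose things and look-alikes I could see are where they were.

**One odd reading:** During the slide the fingers briefly felt 2–4 N upward, perhaps a light rub or friction. It went away when I stopped lowering the tool. The state could not be read after hand-in.

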